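# Check a spring pull gauge against its marker

### The job

Check the thick-barrelled spring pull gauge before it is used: pull its bar grip out until the grip's pointer is level with the line on the check marker beside the scale, and keep it there for two seconds. Then let the grip go back fully home into its rest position and let go of it. Leave the slim gauge with the round knob unused.

Things in the scene. Friction and masses are not known exactly. Their poses are not given: they have to be found in the camera images.
- bar_grip_centre (a point): Grey upright bar grip of the thick gauge (to be used), 16 mm along the pull, 44 across, from 18 to 60 mm above the worktop; point on its middle, 45 mm up. +x runs level into the barrel, the pull is along -x, roughly towards the robot; z up. Home, its middle is 70 mm in front of the barrel (40 mm wide, top 56 mm up); the gap holds only an 8 mm rod. A thin pointer at its middle points to +y.
- bar_grip (a joint): Pull-out of the bar grip in m: 0 home, 0.085 at the stop. A spring pulls it back: 2 N at home, 1 N more per 10 mm; let go, it runs home by itself in about 1 s. The gauge is fixed: a black base plate 290 x 110 mm, 10 mm thick, with an aluminium barrel 36 mm in diameter and a paper scale, a line every 10 mm.
- check_line (a point): Middle of the black line on top of the check marker, a small steel block (16 mm along the pull, 20 across, top 20 mm above the worktop) fixed on the +y edge of the thick gauge's base plate, 49 mm beside the rod, 40 to 70 mm farther along the pull than the grip at home. Axes parallel to the grip's: the pointer is level with the line when the grip's middle and this point agree along that x.
- knob_grip (a joint): Pull-out of the round knob of the slim gauge in m, 0 home. This gauge, not to be used, has a base plate 290 x 76 mm, a barrel only 18 mm in diameter, a round grey knob 22 mm across instead of the bar and no check marker. It stands 0.28 to 0.47 m beside the thick gauge; either may be on the left.

How it is judged:
By the outcome, as a careful person would: the job done as asked, in the order asked, and still so for the second after the job is handed in, with the robot touching nothing.
It also fails if it takes over 40 s, if anything falls off the work surface, if the arm or the gripper's body presses on something with over 40 N, if the wrist force passes 120 N, or if a joint passes its speed limit or range.

### The arm

A 6-joint arm with a two-finger parallel gripper is mounted at the origin on a cart in front of the work surface, level with it; the furniture and walls round the work are solid. World frame = base frame: x ahead of the robot, y to its left, z up, the work surface at z = 0. Lengths are in m, angles in degrees, forces in N, time in s.
With the tool pointing down it reaches from about 0.25 to 0.725 m from the base axis. Payload 9.7 kg.
Tool frame: the origin (TCP) lies at the very end of the fingers, on their centre line; the grasp point (between the pads) lies 19 mm behind it (bot.hold_point_z is the distance from the TCP to the grasp point, in m); z points along the fingers, y is the line along which they close (so a half turn about z gives the same grasp; the last joint's range is limited). The gripper opens to 85 mm and grips with 20 to 120 N. Pads are 22 mm wide; open, the fingers measure 114 mm over their backs; the gripper's body (76 mm by 85 mm) begins 54 mm behind the grasp point. The pads swing forward as they close: fully open they stand 13 mm farther back than shut.
Start: joints at [-69.958, 4.979, 10.078, 95.1, 0, 90], TCP at [0.188, -0.517, 0.231] pointing down, gripper open.
Joint ranges: [-179.16, 179.16], [-48.56, 103.87], [-65.8, 70.77], [-126.05, 130.52], [-82.76, 87.17], [-180, 180]. Speed limits (degrees/s): [127.2, 127.2, 147.25, 180, 180, 180].

### API

Orientations are given as [roll, pitch, yaw] about the fixed x, y, z axes, in that order (R = Rz(yaw) Ry(pitch) Rx(roll)).
In Python, from workcell import bot gives the robot as it stands.
- The arm moves only by the tool play_rows, never from a script. Its argument "targets" is a list of rows, each an object with "grip": the closure in counts, from 0 (fully open) to 255 (shut); "linear": the shift along the world's x, y, z in cm, a list of three; "delta_rot": the turn, a rotation vector about the world's x, y, z in rad, a list of three. A call has 1 to 10 rows; each row is the pose to reach, as a shift and turn from the pose commanded when the call began; what a row does not reach only later rows make up. A row lasts 1/10 s, in which the tool goes at most 50 mm and 8.59 degrees, less where a joint would pass 70% of its speed; a pose out of reach is approached as far as the arm can. A call with a gripper value outside its range is refused whole. The fingers move at their own pace and stop on an object; "force" is the grip in N (left out, the last holds). Time passes only in rows, so rows that repeat a pose let the fingers close. It gives the time, the measured TCP pose, the force, the opening and the grip force at its end, in the units of the state.
- bot.get_obs(): the state, without advancing time (a new reading comes with each control period).
- bot.camera(name): name is "side" or "top" or "wrist"; returns a dict with "color" (384x512x3 uint8, red, green, blue), "range_z" (384x512 float32, m along the optical axis (not along the pixel's ray), 0 where there is no reading), "fov_y" (degrees; the focal length in pixels is half the picture's height over the tangent of half this angle, whatever the lens; pixels are square), "cx", "cy" (the principal point, pixels), "dist_coeffs" ([k1, k2, p1, p2, k3] as OpenCV has them; the pictures are not rectified), "world_to_cam" (4x4, takes a point from world to camera coordinates). Camera axes: x right, y up, looking along -z (the intrinsics and any distortion apply to the point x, -y, -z); pixel columns grow to the right and rows downward; lengths in m; the calibration is good to about 2 mm. A picture is of the moment at which its call begins.
- bot.job_done(): hands the job in; it is judged then, once.
Trained networks look in a picture, given as the dict that the camera call returned (one of the last four; its "shot" number tells which), for a name from the list of things; names that differ only in an ending like _2 or _b are one class to them, and where a whole thing is asked for, a point or a joint stands for the part that bears it (a point fixed in the world has none). Each returns a list of dicts, best first, with "conf" (0 to 1); they miss things now and then, are a little off and sometimes report something else, mostly with a low value. They report only what shows in the picture. A call takes as long as a camera call.
- bot.search_frame(picture, target): "box" ([left, top, right, bottom] in pixels, round what is visible of it).
- bot.trace(picture, target): "pixels" (384x512 bool, what is visible of it) and "box" ([left, top, right, bottom] in pixels, round what is visible of it).
- bot.pinpoint(picture, target): "pixel" ([column, row] in pixels: a listed point, or the origin of a listed thing).
The state is a dict: "time": time; "q": joint angles; "qd": joint speeds; "joint_efforts": joint torques, N m; "ee_pos": TCP position; "tcp_rot": TCP orientation; "wrist_force": force on the tool from outside, world axes, zero at the start; "torque": the same for the moment, N m; "opening": finger opening in m; "grasp_force": force on a finger pad.
Only numpy, scipy, OpenCV 4.12 (cv2) and the standard library are available. Lean on these libraries where they do the work, as an engineer would, in place of code of your own. Each camera call takes 0.05 s, during which the arm holds its last target. There are 200 camera calls.

## Working session

There is one attempt and no reset: what is moved stays moved. The work goes in short steps, Python scripts to look and compute and a tool call to move; the robot and the scene stay as the last step left them, time stands still between calls to the robot, and variables do not carry over. Pictures are saved under pics/ and viewed, at most 10 in all, crops included, and the job is handed in when it is done.

Besides the shell and the picture viewer there is one more tool, called after "Call:" as name(argument=value, ...), one argument or row to a line, values as JSON. play_rows: Moves the arm, as the interface text tells. Its arguments: {"type":"object","properties":{"targets":{"type":"array","items":{"type":"object","properties":{"grip":{"type":"number"},"linear":{"type":"array","items":{"type":"number"}},"delta_rot":{"type":"array","items":{"type":"number"}}}}},"force":{"type":"number"}},"required":["targets"]}

```bash
mkdir -p pics
cat > h.py <<'E'
import numpy as np, cv2
from workcell import bot
def K(p):
    f=p["color"].shape[0]/2/np.tan(np.radians(p["fov_y"])/2)
    return np.array([[f,0,p["cx"]],[0,f,p["cy"]],[0,0,1.]])
def ray(p,px):
    n=cv2.undistortPoints(np.array([[px]],float),K(p),np.array(p["dist_coeffs"],float))[0,0]
    T=np.linalg.inv(np.array(p["world_to_cam"]))
    return T[:3,3],T[:3,:3]@np.array([n[0],-n[1],-1.])
def atz(p,px,z):
    o,d=ray(p,px); return o+d*(z-o[2])/d[2]
def depth(p,px):
    o,d=ray(p,px); c,r=int(round(px[0])),int(round(px[1]))
    return o+d*np.median(p["range_z"][r-1:r+2,c-1:c+2])
def save(p,n): cv2.imwrite("pics/"+n,cv2.cvtColor(p["color"],cv2.COLOR_RGB2BGR))
E
python3 - <<'E'
from h import *
for c in ["top","side"]:
    p=bot.camera(c); save(p,c+"1.png")
    T=np.linalg.inv(np.array(p["world_to_cam"])); print(c,T[:3,3].round(3),(-T[:3,2]).round(2))
    for n,z in [("bar_grip_centre",.045),("check_line",.02)]:
        for r in bot.pinpoint(p,n)[:3]: print(n,round(r["conf"],2),np.round(r["pixel"],1),atz(p,r["pixel"],z).round(4),depth(p,r["pixel"]).round(4))
    for n in ["bar_grip","knob_grip"]:
        for r in bot.search_frame(p,n)[:2]: print(n,round(r["conf"],2),np.round(r["box"]))
print(bot.get_obs())
E
```

```text
top [0.457 0.031 1.037] [ 0.09 -0.   -1.  ]
bar_grip_centre 0.71 [174.8 174.2] [0.5665 0.1875 0.045 ] [0.565  0.1853 0.059 ]
check_line 0.53 [177.2 175.9] [0.5658 0.1863 0.02  ] [0.5618 0.1805 0.058 ]
check_line 0.37 [155.4 210.1] [0.4934 0.2294 0.02  ] [0.4935 0.2296 0.0188]
bar_grip 0.67 [161. 140. 190. 181.]
knob_grip 0.5 [352. 161. 368. 201.]
side [0.192 0.584 0.559] [ 0.45 -0.67 -0.59]
bar_grip_centre 0.59 [204.8 254.6] [0.5649 0.1862 0.045 ] [0.5576 0.194  0.0551]
check_line 0.48 [224.  292.8] [0.4968 0.2219 0.02  ] [0.4957 0.2233 0.022 ]
bar_grip 0.8 [173. 240. 217. 280.]
knob_grip 0.72 [290. 161. 317. 180.]
{'time': 0.5, 'q': array([-6.99566505e+01,  4.97989129e+00,  1.00764099e+01,  9.50997085e+01,
        5.87711632e-04,  8.99995277e+01]), 'qd': array([ 2.19122706e-02, -1.22585896e-04,  8.00398780e-03, -2.04784942e-01,
        5.72288859e-02, -5.58676124e-02]), 'joint_efforts': array([ 5.17236549e-05, -5.19648850e+01,  4.64542508e+01,  1.84836004e-03,
       -5.36225502e-05, -1.17601598e-06]), 'ee_pos': array([ 0.18849978, -0.51667371,  0.23125846]), 'tcp_rot': array([-1.79996810e+02, -5.87737928e-04,  2.00438218e+01]), 'wrist_force': array([ 0.20078764,  0.22206919, -0.21362035]), 'torque': array([ 0.00152524,  0.00785982, -0.02289394]), 'grasp_force': 0.0, 'opening': 0.08554744272969185}
```

Run:
```python
import cv2
i=cv2.imread("pics/top1.png")[80:260,100:300]; cv2.imwrite("pics/topc.png",cv2.resize(i,None,fx=3.3,fy=3.3,interpolation=2))
```

```text
(no output)
```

View pics/top1.png

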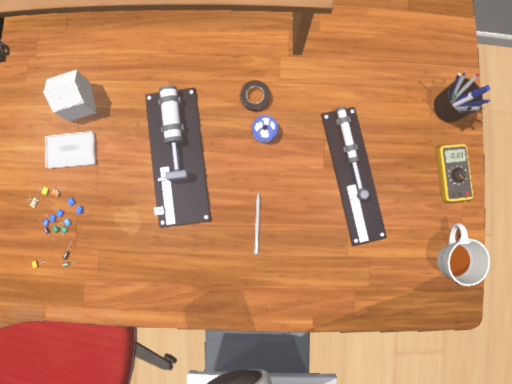

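View pics/topc.png

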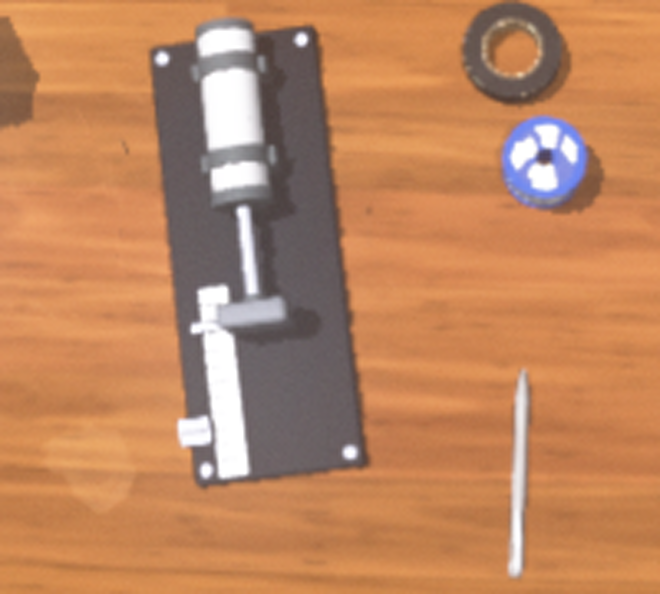

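View pics/side1.png

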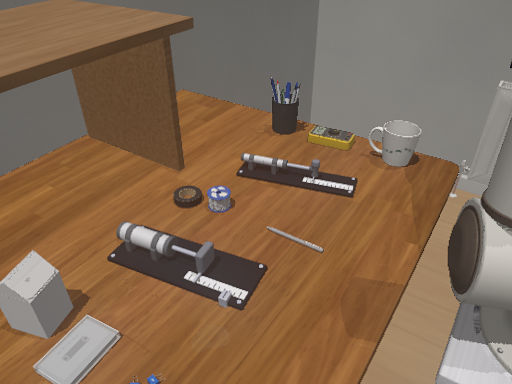

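The top view shows the thick gauge on the left, with the grip at about (175,174) and the marker at (158,210). The slim gauge is on the right. Next I'll compute the gauge's axis and the offset.

Run:
```python
from h import *
p=bot.camera("top")
c=lambda x,y,z:atz(p,(x/3.3+99.85,y/3.3+79.85),z)
s=[c(*q,.01) for q in [(162,59),(302,39),(207,470),(350,453)]]
for q in s: print(q.round(4))
d=(s[0]+s[1]-s[2]-s[3])[:2]; a=np.degrees(np.arctan2(d[1],d[0])); u=d/np.linalg.norm(d); v=np.array([-u[1],u[0]])
print("angle",a,"angle from widths",np.degrees(np.arctan2(*(s[0]-s[1])[:2]*[-1,1])))
m=sum(s)[:2]/4
for n,q in [("griptop",c(252,312,.06)),("marker",c(195,432,.02)),("pin",atz(p,(174.8,174.2),.045)),("pointer tip z.02",c(195,328,.02)),("pointer tip z.045",c(195,328,.045)),("barrel front",c(243,192,.056))]:
    print(n,q.round(4),"along",round((q[:2]-m)@u,4),"side",round((q[:2]-m)@v,4))
```

```text
[0.735  0.2572 0.01  ]
[0.7496 0.1655 0.01  ]
[0.4688 0.2151 0.01  ]
[0.4821 0.1245 0.01  ]
angle 8.848386060706783 angle from widths 9.05552367880688
griptop [0.5645 0.1823 0.06  ] along -0.0451 side -0.0014
marker [0.4923 0.2219 0.02  ] along -0.1104 side 0.0489
pin [0.5665 0.1875 0.045 ] along -0.0423 side 0.0035
pointer tip z.02 [0.5579 0.2245 0.02  ] along -0.0451 side 0.0414
pointer tip z.045 [0.5554 0.2197 0.045 ] along -0.0483 side 0.037
barrel front [0.6389 0.1917 0.056 ] along 0.0299 side -0.0035
```

Call:
play_rows(
  targets=[
    {"grip":0,"linear":[36,70,0],"delta_rot":[0,0,1.376]},
    {"grip":0,"linear":[36,70,0],"delta_rot":[0,0,1.376]},
    {"grip":0,"linear":[36,70,0],"delta_rot":[0,0,1.376]},
    {"grip":0,"linear":[36,70,0],"delta_rot":[0,0,1.376]},
    {"grip":0,"linear":[36,70,0],"delta_rot":[0,0,1.376]},
    {"grip":0,"linear":[36,70,0],"delta_rot":[0,0,1.376]},
    {"grip":0,"linear":[36,70,0],"delta_rot":[0,0,1.376]},
    {"grip":0,"linear":[36,70,0],"delta_rot":[0,0,1.376]},
    {"grip":0,"linear":[36,70,0],"delta_rot":[0,0,1.376]},
    {"grip":0,"linear":[36,70,0],"delta_rot":[0,0,1.376]},
  ],
)

```text
time: 1.55
ee_pos: [0.4177, -0.07, 0.2316]
tcp_rot: [179.9, 0.0, 99.2]
wrist_force: [1.0, -0.0, 0.3]
opening: 0.0854
grasp_force: 0.0
```

Call:
play_rows(
  targets=[
    {"grip":0,"linear":[13,25,0]},
    {"grip":0,"linear":[13,25,0]},
    {"grip":0,"linear":[13,25,0]},
    {"grip":0,"linear":[13,25,0]},
    {"grip":0,"linear":[13,25,0]},
    {"grip":0,"linear":[13,25,0]},
    {"grip":0,"linear":[13,25,0]},
    {"grip":0,"linear":[13,25,0]},
  ],
)

```text
validation failed for argument at $.ta...
```

Run:
```python
from h import *
p=bot.camera("wrist"); save(p,"w1.png"); np.savez("w1.npz",**p)
print({k:np.round(v,3) for k,v in bot.get_obs().items() if k in("ee_pos","tcp_rot","time")})
for n,z in [("bar_grip_centre",.045),("check_line",.02)]:
    for r in bot.pinpoint(p,n)[:3]: print(n,round(r["conf"],2),np.round(r["pixel"],1),atz(p,r["pixel"],z).round(4),depth(p,r["pixel"]).round(4))
```

```text
{'time': np.float64(1.6), 'ee_pos': array([ 0.42 , -0.064,  0.231]), 'tcp_rot': array([ 1.79888e+02, -1.23000e-01,  9.93810e+01])}
```

View pics/w1.png

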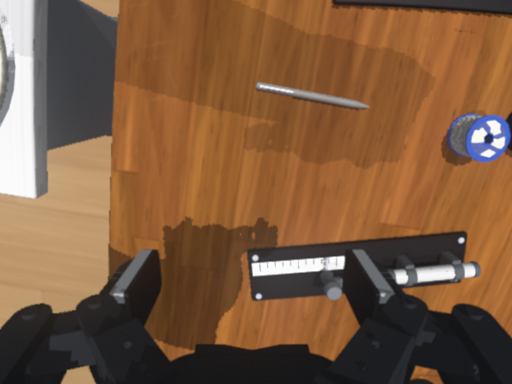

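The wrist camera looks ahead of the gripper towards +y, so I'll stop short of the gauge at y≈0.07 to view it.

Call:
play_rows(
  targets=[
    {"grip":0,"linear":[11,13,0],"delta_rot":[0,0,-0.008]},
    {"grip":0,"linear":[11,13,0],"delta_rot":[0,0,-0.008]},
    {"grip":0,"linear":[11,13,0],"delta_rot":[0,0,-0.008]},
    {"grip":0,"linear":[11,13,0],"delta_rot":[0,0,-0.008]},
    {"grip":0,"linear":[11,13,0],"delta_rot":[0,0,-0.008]},
    {"grip":0,"linear":[11,13,0],"delta_rot":[0,0,-0.008]},
    {"grip":0,"linear":[11,13,0],"delta_rot":[0,0,-0.008]},
  ],
)

```text
time: 2.4
ee_pos: [0.5267, 0.0566, 0.2316]
tcp_rot: [180.0, 0.0, 98.3]
wrist_force: [0.3, 0.1, -0.1]
opening: 0.0855
grasp_force: 0.0
```

Run:
```python
from h import *
p=bot.camera("wrist"); save(p,"w2.png"); np.savez("w2.npz",**p)
print({k:np.round(v,3) for k,v in bot.get_obs().items() if k in("ee_pos","tcp_rot","time")})
for n,z in [("bar_grip_centre",.045),("check_line",.02)]:
    for r in bot.pinpoint(p,n)[:3]: print(n,round(r["conf"],2),np.round(r["pixel"],1),atz(p,r["pixel"],z).round(4),depth(p,r["pixel"]).round(4))
```

```text
{'time': np.float64(2.45), 'ee_pos': array([0.527, 0.057, 0.232]), 'tcp_rot': array([1.79971e+02, 9.00000e-03, 9.83150e+01])}
bar_grip_centre 0.88 [310.6  51. ] [0.5651 0.1837 0.045 ] [0.5628 0.1812 0.0604]
check_line 0.62 [241.8   1.1] [0.4913 0.2244 0.02  ] [0.4912 0.2245 0.0195]
```

View pics/w2.png

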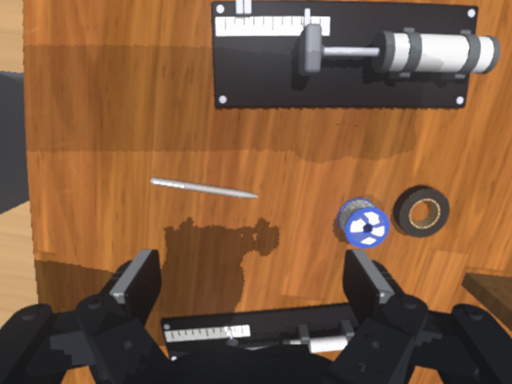

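Call:
play_rows(
  targets=[
    {"grip":0,"linear":[1,6,-2],"delta_rot":[0,0,0.01]},
    {"grip":0,"linear":[1,6,-2],"delta_rot":[0,0,0.01]},
    {"grip":0,"linear":[1,6,-2],"delta_rot":[0,0,0.01]},
    {"grip":0,"linear":[1,6,-2],"delta_rot":[0,0,0.01]},
    {"grip":0,"linear":[1,6,-2],"delta_rot":[0,0,0.01]},
  ],
)

```text
time: 3.05
ee_pos: [0.5371, 0.1171, 0.2119]
tcp_rot: [180.0, 0.0, 99.0]
wrist_force: [0.1, 1.2, -0.0]
opening: 0.0854
grasp_force: 0.0
```

Run:
```python
from h import *
p=bot.camera("wrist"); save(p,"w3.png"); np.savez("w3.npz",**p)
print({k:np.round(v,4) for k,v in bot.get_obs().items() if k in("ee_pos","tcp_rot","time")})
for n,z in [("bar_grip_centre",.045),("check_line",.02)]:
    for r in bot.pinpoint(p,n)[:3]: print(n,round(r["conf"],2),np.round(r["pixel"],1),atz(p,r["pixel"],z).round(4),depth(p,r["pixel"]).round(4))
i=cv2.imread("pics/w3.png")[60:260,170:440]; cv2.imwrite("pics/w3c.png",cv2.resize(i,None,fx=2.9,fy=2.9,interpolation=2))
```

```text
{'time': np.float64(3.1), 'ee_pos': array([0.5372, 0.1171, 0.2119]), 'tcp_rot': array([1.799562e+02, 7.400000e-03, 9.893940e+01])}
bar_grip_centre 0.85 [292.6 112.1] [0.5653 0.185  0.045 ] [0.5634 0.1853 0.0594]
check_line 0.55 [223.4  60.6] [0.4913 0.2231 0.02  ] [0.4912 0.2232 0.0188]
```

View pics/w3c.png

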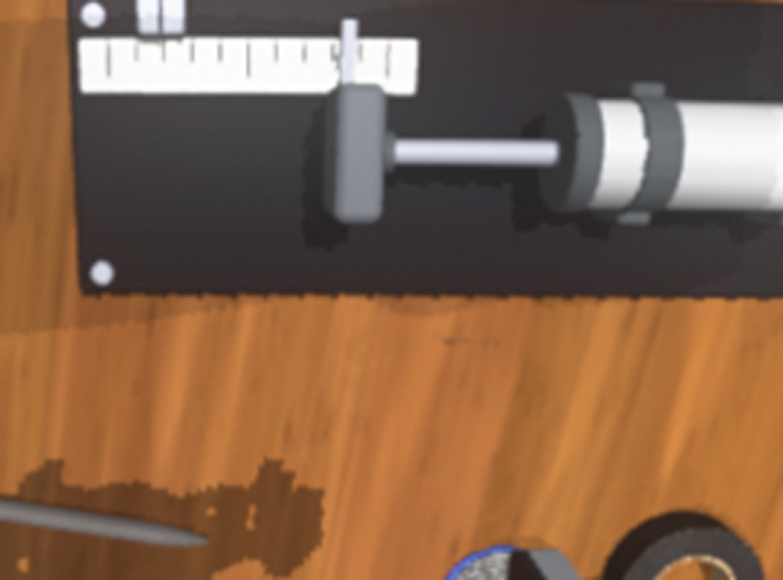

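Run:
```python
from h import *
p=dict(np.load("w3.npz"))
a=np.radians(8.9);u=np.array([np.cos(a),np.sin(a)]);v=np.array([-u[1],u[0]])
px=lambda x,y:((x+.5)/2.9-.5+170,(y+.5)/2.9-.5+60)
def line(n,q): print(n,q.round(4),"along",round(q[:2]@u,4),"side",round(q[:2]@v,4))
pl=px(160,17);pt=px(348,30)
line("line",atz(p,pl,.02));line("line d",depth(p,pl))
line("ptr d",depth(p,pt));line("ptr .02",atz(p,pt,.02));line("ptr .03",atz(p,pt,.03))
line("grip top",atz(p,px(361,152),.06));line("grip pin",atz(p,(292.6,112.1),.045))
for q in[(343,90),(383,90),(343,220),(383,215)]: line("c",atz(p,px(*q),.06))
s1,s2=atz(p,px(92,14),.01),atz(p,px(101,272),.01); print("angle",np.degrees(np.arctan2(s1[1]-s2[1],s1[0]-s2[0]))-90)
line("rod far",atz(p,px(557,153),.038+.004));line("rod near",atz(p,px(395,152),.042))
```

```text
line [0.4934 0.2187 0.02  ] along 0.5213 side 0.1397
line d [0.4934 0.2187 0.0197] along 0.5213 side 0.1398
ptr d [0.5583 0.2249 0.0169] along 0.5863 side 0.1358
ptr .02 [0.558  0.2246 0.02  ] along 0.586 side 0.1356
ptr .03 [0.557  0.2236 0.03  ] along 0.5848 side 0.1347
grip top [0.5647 0.1855 0.06  ] along 0.5866 side 0.0959
grip pin [0.5653 0.185  0.045 ] along 0.5871 side 0.0954
c [0.5557 0.203  0.06  ] along 0.5804 side 0.1146
c [0.5679 0.205  0.06  ] along 0.5928 side 0.1147
c [0.563  0.1638 0.06  ] along 0.5816 side 0.0747
c [0.5754 0.1674 0.06  ] along 0.5943 side 0.0764
angle 8.713378680427937
rod far [0.6322 0.1957 0.042 ] along 0.6549 side 0.0955
rod near [0.5783 0.1871 0.042 ] along 0.6003 side 0.0953
```

Call:
play_rows(
  targets=[
    {"grip":90,"linear":[2.8,6.8,-4],"delta_rot":[0,0,0]},
    {"grip":90,"linear":[2.8,6.8,-8],"delta_rot":[0,0,0]},
    {"grip":90,"linear":[2.8,6.8,-8],"delta_rot":[0,0,0]},
    {"grip":90,"linear":[2.8,6.8,-8],"delta_rot":[0,0,0]},
    {"grip":90,"linear":[2.8,6.8,-11],"delta_rot":[0,0,0]},
    {"grip":90,"linear":[2.8,6.8,-13],"delta_rot":[0,0,0]},
    {"grip":90,"linear":[2.8,6.8,-15],"delta_rot":[0,0,0]},
    {"grip":90,"linear":[2.8,6.8,-16.7],"delta_rot":[0,0,0]},
    {"grip":90,"linear":[2.8,6.8,-16.7],"delta_rot":[0,0,0]},
    {"grip":90,"linear":[2.8,6.8,-16.7],"delta_rot":[0,0,0]},
  ],
)

```text
time: 4.2
ee_pos: [0.5658, 0.1854, 0.0465]
tcp_rot: [179.9, -0.0, 98.9]
wrist_force: [0.1, -1.1, 0.1]
opening: 0.0551
grasp_force: 0.0
```

Call:
play_rows(
  targets=[
    {"grip":255,"linear":[0,0,0],"delta_rot":[0,0,0]},
    {"grip":255,"linear":[0,0,0],"delta_rot":[0,0,0]},
    {"grip":255,"linear":[0,0,0],"delta_rot":[0,0,0]},
    {"grip":255,"linear":[0,0,0],"delta_rot":[0,0,0]},
    {"grip":255,"linear":[0,0,0],"delta_rot":[0,0,0]},
    {"grip":255,"linear":[0,0,0],"delta_rot":[0,0,0]},
    {"grip":255,"linear":[0,0,0],"delta_rot":[0,0,0]},
  ],
  force=30,
)

```text
time: 4.9
ee_pos: [0.5656, 0.186, 0.0455]
tcp_rot: [179.9, -0.0, 99.0]
wrist_force: [-1.7, -1.6, 6.4]
opening: 0.0154
grasp_force: 33.6
```

Call:
play_rows(
  targets=[
    {"grip":255,"linear":[-0.5,-0.08,0.1],"delta_rot":[0,0,0]},
    {"grip":255,"linear":[-1.4,-0.22,0.1],"delta_rot":[0,0,0]},
    {"grip":255,"linear":[-2.4,-0.38,0.1],"delta_rot":[0,0,0]},
    {"grip":255,"linear":[-3.4,-0.53,0.1],"delta_rot":[0,0,0]},
    {"grip":255,"linear":[-4.4,-0.69,0.1],"delta_rot":[0,0,0]},
    {"grip":255,"linear":[-5.2,-0.81,0.1],"delta_rot":[0,0,0]},
    {"grip":255,"linear":[-5.8,-0.91,0.1],"delta_rot":[0,0,0]},
    {"grip":255,"linear":[-6.2,-0.97,0.1],"delta_rot":[0,0,0]},
    {"grip":255,"linear":[-6.35,-0.99,0.1],"delta_rot":[0,0,0]},
    {"grip":255,"linear":[-6.35,-0.99,0.1],"delta_rot":[0,0,0]},
  ],
)

```text
time: 5.9
ee_pos: [0.5024, 0.1762, 0.0456]
tcp_rot: [179.8, -0.0, 99.0]
wrist_force: [8.1, 1.6, -3.8]
opening: 0.0151
grasp_force: 32.3
```

Run:
```python
from h import *
o=bot.get_obs(); print(o["ee_pos"].round(4),o["wrist_force"].round(1),o["opening"],o["time"])
p=bot.camera("side"); save(p,"s2.png"); np.savez("s2.npz",**p)
for n,z in [("bar_grip_centre",.045),("check_line",.02)]:
    for r in bot.pinpoint(p,n)[:3]: print(n,round(r["conf"],2),np.round(r["pixel"],1),atz(p,r["pixel"],z).round(4))
t=bot.camera("top"); save(t,"t2.png"); np.savez("t2.npz",**t)
i=cv2.imread("pics/s2.png")[240:330,180:290]; j=cv2.imread("pics/t2.png")[170:240,130:220]
i=cv2.resize(i,(550,450),interpolation=2)
cv2.imwrite("pics/s2c.png",i)
cv2.imwrite("pics/t2c.png",cv2.resize(j,None,fx=6,fy=6,interpolation=2))
```

```text
[0.5024 0.1762 0.0456] [ 8.1  1.6 -3.8] 0.015054071331570175 5.9
bar_grip_centre 0.8 [237.6 265.8] [0.4995 0.1768 0.045 ]
check_line 0.56 [222.9 290.8] [0.501  0.2194 0.02  ]
```

View pics/s2c.png

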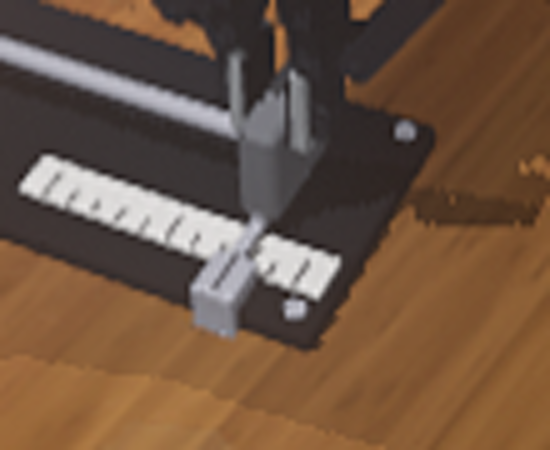

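Run:
```python
from h import *
a=np.radians(8.9);u=np.array([np.cos(a),np.sin(a)]);v=np.array([-u[1],u[0]])
p=dict(np.load("s2.npz"))
for n,x,y in[("ptr",262,215),("ptr",251,234),("line",240,250),("line",219,286)]:
    q=atz(p,((x+.5)/5-.5+180,(y+.5)/5-.5+240),.02); print(n,(q[:2]@u).round(4),(q[:2]@v).round(4))
```

```text
ptr 0.5233 0.1162
ptr 0.5227 0.1255
line 0.5229 0.1335
line 0.522 0.1506
```

View pics/t2c.png

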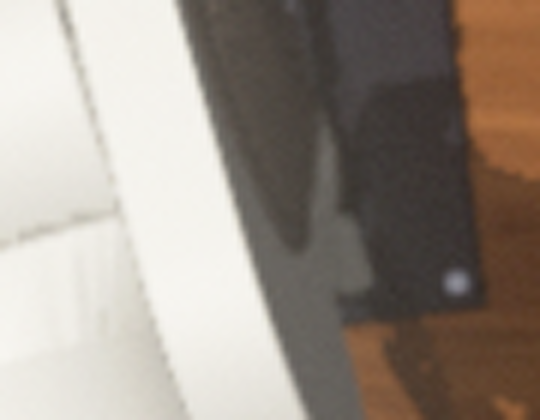

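The pointer and line agree to within 1 mm, so I'll nudge 0.3 mm further and hold.

Call:
play_rows(
  targets=[
    {"grip":255,"linear":[-0.03,0,0],"delta_rot":[0,0,0]},
    {"grip":255,"linear":[-0.03,0,0],"delta_rot":[0,0,0]},
    {"grip":255,"linear":[-0.03,0,0],"delta_rot":[0,0,0]},
    {"grip":255,"linear":[-0.03,0,0],"delta_rot":[0,0,0]},
    {"grip":255,"linear":[-0.03,0,0],"delta_rot":[0,0,0]},
    {"grip":255,"linear":[-0.03,0,0],"delta_rot":[0,0,0]},
    {"grip":255,"linear":[-0.03,0,0],"delta_rot":[0,0,0]},
    {"grip":255,"linear":[-0.03,0,0],"delta_rot":[0,0,0]},
    {"grip":255,"linear":[-0.03,0,0],"delta_rot":[0,0,0]},
    {"grip":255,"linear":[-0.03,0,0],"delta_rot":[0,0,0]},
  ],
)

```text
time: 7.1
ee_pos: [0.5023, 0.1762, 0.0456]
tcp_rot: [179.8, 0.0, 99.0]
wrist_force: [9.0, 1.7, -4.4]
opening: 0.0149
grasp_force: 32.3
```

Call:
play_rows(
  targets=[
    {"grip":255,"linear":[0,0,0],"delta_rot":[0,0,0]},
    {"grip":255,"linear":[0,0,0],"delta_rot":[0,0,0]},
    {"grip":255,"linear":[0,0,0],"delta_rot":[0,0,0]},
    {"grip":255,"linear":[0,0,0],"delta_rot":[0,0,0]},
    {"grip":255,"linear":[0,0,0],"delta_rot":[0,0,0]},
    {"grip":255,"linear":[0,0,0],"delta_rot":[0,0,0]},
    {"grip":255,"linear":[0,0,0],"delta_rot":[0,0,0]},
    {"grip":255,"linear":[0,0,0],"delta_rot":[0,0,0]},
    {"grip":255,"linear":[0,0,0],"delta_rot":[0,0,0]},
    {"grip":255,"linear":[0,0,0],"delta_rot":[0,0,0]},
  ],
)

```text
time: 8.1
ee_pos: [0.5023, 0.1762, 0.0455]
tcp_rot: [179.8, 0.0, 99.0]
wrist_force: [8.2, -0.3, -3.3]
opening: 0.0151
grasp_force: 32.3
```

Call:
play_rows(
  targets=[
    {"grip":255,"linear":[0,0,0],"delta_rot":[0,0,0]},
    {"grip":255,"linear":[0,0,0],"delta_rot":[0,0,0]},
    {"grip":255,"linear":[0,0,0],"delta_rot":[0,0,0]},
    {"grip":255,"linear":[0,0,0],"delta_rot":[0,0,0]},
    {"grip":255,"linear":[0,0,0],"delta_rot":[0,0,0]},
    {"grip":255,"linear":[0,0,0],"delta_rot":[0,0,0]},
    {"grip":255,"linear":[0,0,0],"delta_rot":[0,0,0]},
  ],
)

```text
time: 8.8
ee_pos: [0.5023, 0.1762, 0.0456]
tcp_rot: [179.8, 0.0, 99.0]
wrist_force: [7.4, 0.5, -3.6]
opening: 0.0152
grasp_force: 32.3
```

Run:
```python
from h import *
p=bot.camera("wrist"); save(p,"w4.png"); np.savez("w4.npz",**p)
s=bot.camera("side")
i=cv2.resize(p["color"],(400,300)); 
T=np.array(p["world_to_cam"])
def proj(X,p):
    T=np.array(p["world_to_cam"]);c=T[:3,:3]@X+T[:3,3]
    return cv2.projectPoints(np.array([[c[0],-c[1],-c[2]]]),np.zeros(3),np.zeros(3),K(p),np.array(p["dist_coeffs"],float))[0].ravel()
q=proj(np.array([.4934,.2187,.02]),p);print(q)
def crop(p,q,h=20):
    c,r=np.round(q).astype(int);r=min(max(r,h),384-h);c=min(max(c,h),512-h);return cv2.resize(p["color"][r-h:r+h,c-h:c+h],(390,390),interpolation=cv2.INTER_CUBIC)
m=np.hstack([crop(p,q,60),crop(s,[229,287])])
cv2.imwrite("pics/m.png",m[:,:,::-1])
```

```text
[249.12434133 159.12139424]
```

View pics/m.png

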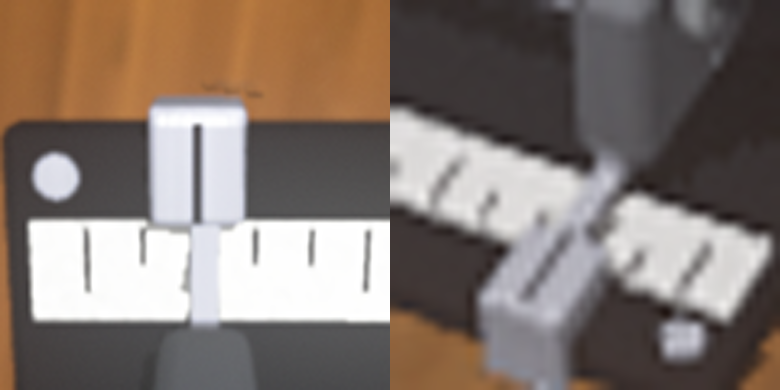

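The wrist view shows the pointer about 6 px (1.1 mm) short of the line. I'll correct that and hold again.

Call:
play_rows(
  targets=[
    {"grip":255,"linear":[-0.05,-0.01,0],"delta_rot":[0,0,0]},
    {"grip":255,"linear":[-0.11,-0.02,0],"delta_rot":[0,0,0]},
    {"grip":255,"linear":[-0.11,-0.02,0],"delta_rot":[0,0,0]},
    {"grip":255,"linear":[-0.11,-0.02,0],"delta_rot":[0,0,0]},
    {"grip":255,"linear":[-0.11,-0.02,0],"delta_rot":[0,0,0]},
  ],
)

```text
time: 9.4
ee_pos: [0.5012, 0.1761, 0.0456]
tcp_rot: [179.8, -0.0, 99.0]
wrist_force: [7.9, 1.4, -4.0]
opening: 0.0153
grasp_force: 32.3
```

Run:
```python
from h import *
p=bot.camera("wrist"); np.savez("w5.npz",**p)
for n in ("w4.npz","w5.npz"):
    g=np.load(n)["color"].astype(float).mean(2)
    # crop origin col 189,row 99, scale 3.25
    for nm,r0,r1 in[("line",139,165),("ptr",169,196)]:
        c0,c1=(243,257)
        row=g[r0:r1,c0:c1].mean(0); print(n,nm,row.round(0))
```

```text
w4.npz line [229. 230. 231. 233. 224. 147.  83. 111. 193. 231. 234. 232. 230. 230.]
w4.npz ptr [247. 245. 234. 214. 193. 222. 231. 230. 230. 230. 230. 231. 231. 238.]
w5.npz line [231. 230. 230. 230. 230. 232. 226. 161.  94. 103. 179. 229. 234. 232.]
w5.npz ptr [248. 247. 235. 205. 191. 222. 231. 230. 230. 230. 230. 231. 231. 240.]
```

Call:
play_rows(
  targets=[
    {"grip":255,"linear":[-0.01,0,0],"delta_rot":[0,0,0]},
    {"grip":255,"linear":[-0.01,0,0],"delta_rot":[0,0,0]},
    {"grip":255,"linear":[-0.01,0,0],"delta_rot":[0,0,0]},
    {"grip":255,"linear":[-0.01,0,0],"delta_rot":[0,0,0]},
    {"grip":255,"linear":[-0.01,0,0],"delta_rot":[0,0,0]},
    {"grip":255,"linear":[-0.01,0,0],"delta_rot":[0,0,0]},
    {"grip":255,"linear":[-0.01,0,0],"delta_rot":[0,0,0]},
    {"grip":255,"linear":[-0.01,0,0],"delta_rot":[0,0,0]},
    {"grip":255,"linear":[-0.01,0,0],"delta_rot":[0,0,0]},
    {"grip":255,"linear":[-0.01,0,0],"delta_rot":[0,0,0]},
  ],
)

```text
time: 10.45
ee_pos: [0.5011, 0.176, 0.0456]
tcp_rot: [179.8, 0.0, 99.0]
wrist_force: [8.1, 1.3, -4.1]
opening: 0.0152
grasp_force: 32.3
```

Call:
play_rows(
  targets=[
    {"grip":255,"linear":[0,0,0],"delta_rot":[0,0,0]},
    {"grip":255,"linear":[0,0,0],"delta_rot":[0,0,0]},
    {"grip":255,"linear":[0,0,0],"delta_rot":[0,0,0]},
    {"grip":255,"linear":[0,0,0],"delta_rot":[0,0,0]},
    {"grip":255,"linear":[0,0,0],"delta_rot":[0,0,0]},
    {"grip":255,"linear":[0,0,0],"delta_rot":[0,0,0]},
    {"grip":255,"linear":[0,0,0],"delta_rot":[0,0,0]},
    {"grip":255,"linear":[0,0,0],"delta_rot":[0,0,0]},
    {"grip":255,"linear":[0,0,0],"delta_rot":[0,0,0]},
    {"grip":255,"linear":[0,0,0],"delta_rot":[0,0,0]},
  ],
)

```text
time: 11.45
ee_pos: [0.5011, 0.176, 0.0455]
tcp_rot: [179.8, -0.0, 99.0]
wrist_force: [8.4, 0.1, -3.7]
opening: 0.0152
grasp_force: 32.3
```

Call:
play_rows(
  targets=[
    {"grip":255,"linear":[0,0,0],"delta_rot":[0,0,0]},
    {"grip":255,"linear":[0,0,0],"delta_rot":[0,0,0]},
    {"grip":255,"linear":[0,0,0],"delta_rot":[0,0,0]},
    {"grip":255,"linear":[0,0,0],"delta_rot":[0,0,0]},
    {"grip":255,"linear":[0,0,0],"delta_rot":[0,0,0]},
    {"grip":255,"linear":[0,0,0],"delta_rot":[0,0,0]},
  ],
)

```text
time: 12.05
ee_pos: [0.5011, 0.176, 0.0456]
tcp_rot: [179.8, 0.0, 99.0]
wrist_force: [8.8, 0.4, -3.9]
opening: 0.0153
grasp_force: 32.3
```

Call:
play_rows(
  targets=[
    {"grip":255,"linear":[0.6,0.09,0],"delta_rot":[0,0,0]},
    {"grip":255,"linear":[1.4,0.22,0],"delta_rot":[0,0,0]},
    {"grip":255,"linear":[2.3,0.36,0],"delta_rot":[0,0,0]},
    {"grip":255,"linear":[3.2,0.5,0],"delta_rot":[0,0,0]},
    {"grip":255,"linear":[4.1,0.64,0],"delta_rot":[0,0,0]},
    {"grip":255,"linear":[5.0,0.78,0],"delta_rot":[0,0,0]},
    {"grip":255,"linear":[5.7,0.89,0],"delta_rot":[0,0,0]},
    {"grip":255,"linear":[6.2,0.97,0],"delta_rot":[0,0,0]},
    {"grip":255,"linear":[6.4,1.0,0],"delta_rot":[0,0,0]},
    {"grip":255,"linear":[6.4,1.0,0],"delta_rot":[0,0,0]},
  ],
)

```text
time: 13.05
ee_pos: [0.5645, 0.1859, 0.0455]
tcp_rot: [180.0, 0.0, 99.0]
wrist_force: [3.2, -1.1, 3.9]
opening: 0.0152
grasp_force: 33.4
```

Call:
play_rows(
  targets=[
    {"grip":90,"linear":[0,0,0],"delta_rot":[0,0,0]},
    {"grip":90,"linear":[0,0,0],"delta_rot":[0,0,0]},
    {"grip":90,"linear":[0,0,0],"delta_rot":[0,0,0]},
    {"grip":90,"linear":[0,0,0],"delta_rot":[0,0,0]},
    {"grip":90,"linear":[0,0,0],"delta_rot":[0,0,0]},
    {"grip":90,"linear":[0,0,0],"delta_rot":[0,0,0]},
    {"grip":90,"linear":[0,0,2],"delta_rot":[0,0,0]},
    {"grip":90,"linear":[0,0,5],"delta_rot":[0,0,0]},
    {"grip":90,"linear":[0,0,9],"delta_rot":[0,0,0]},
    {"grip":90,"linear":[0,-2,13],"delta_rot":[0,0,0]},
  ],
)

```text
time: 14.05
ee_pos: [0.5637, 0.1669, 0.1762]
tcp_rot: [-180.0, -0.0, 99.1]
wrist_force: [0.3, -0.1, 0.5]
opening: 0.0557
grasp_force: 0.0
```

Call:
play_rows(
  targets=[
    {"grip":90,"linear":[-2.8,-5,4],"delta_rot":[0,0,0]},
    {"grip":90,"linear":[-2.8,-5,4],"delta_rot":[0,0,0]},
    {"grip":90,"linear":[-2.8,-5,4],"delta_rot":[0,0,0]},
    {"grip":90,"linear":[-2.8,-5,4],"delta_rot":[0,0,0]},
    {"grip":90,"linear":[-2.8,-5,4],"delta_rot":[0,0,0]},
    {"grip":90,"linear":[-2.8,-5,4],"delta_rot":[0,0,0]},
  ],
)

```text
time: 14.65
ee_pos: [0.536, 0.1165, 0.2137]
tcp_rot: [-179.9, 0.0, 99.0]
wrist_force: [0.1, -0.1, -0.5]
opening: 0.0553
grasp_force: 0.0
```

Run:
```python
from h import *
p=bot.camera("wrist"); save(p,"w6.png"); print(bot.get_obs()["ee_pos"].round(4),bot.get_obs()["time"])
for n,z in [("bar_grip_centre",.045),("check_line",.02)]:
    for r in bot.pinpoint(p,n)[:1]: print(n,round(r["conf"],2),np.round(r["pixel"],1),atz(p,r["pixel"],z).round(4))
```

```text
[0.536  0.1165 0.214 ] 14.7
bar_grip_centre 0.72 [292.7 111.4] [0.5637 0.185  0.045 ]
check_line 0.89 [226.3  57.9] [0.4918 0.2255 0.02  ]
```

View pics/w6.png

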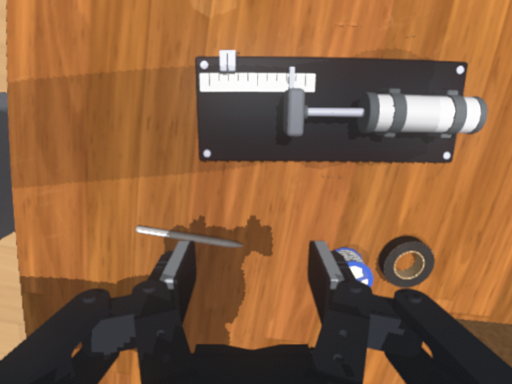

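The grip is back home (pointer at (292,72), line at (227,58)) and the gripper is clear of everything.

```bash
python3 -c "
from workcell import bot
print(bot.job_done())"
```

```text
the job is handed in; nothing more can be done
None
```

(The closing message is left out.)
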